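Clamp the order-ticket rail on the pass

ROBOT

A 6-joint arm with a two-finger parallel gripper is mounted at the origin on a cart in front of the work surface, level with it; the furniture and walls round the work are solid. World frame = base frame: x ahead of the robot, y to its left, z up, the work surface at z = 0. Lengths are in m, angles in rad, forces in N, time in s.
With the tool pointing down it reaches from about 0.275 to 0.825 m from the base axis. Payload 4.9 kg.
Tool frame: the origin (TCP) lies midway between the tips of the shut fingers; the grasp point (between the pads) lies 19 mm behind it; z points along the fingers, y is the line along which they close (so a half turn about z gives the same grasp; the last joint's range is limited). The gripper opens to 85 mm and grips with 20 to 120 N. Pads are 22 mm wide; open, the fingers measure 114 mm over their backs; the gripper's body (76 mm by 85 mm) begins 54 mm behind the grasp point. The pads swing forward as they close: fully open they stand 13 mm farther back than shut.
Start: joints at [-1.241, 0.326, -0.193, 1.052, 0, 1.437], TCP at [0.246, -0.492, 0.231] pointing down, gripper open.
Joint ranges: [-2.65, 2.65], [-0.97, 1.79], [-1.3, 1.35], [-1.93, 2.1], [-1.47, 1.37], [-3.14, 3.14]. Speed limits (rad/s): [2.57, 2.57, 3.14, 3.14, 3.14, 3.14].

INTERFACE

Orientations are given as a rotation vector (axis times angle).
In Python, from workcell import manip gives the robot as it stands. Calls block until the motion is done:
- manip.move_ptp(position, orientation): joint-space move of the TCP to a pose.
- manip.movel(position, speed=0.15, attitude=None): straight line of the TCP; attitude=None keeps the orientation; speed is the mean speed in m/s.
- manip.goto_joints(angles): joint-space move.
- manip.grip(opening, force=None): finger opening in m; force is the grip in N (None keeps the last); returns when the fingers have stopped.
- manip.pause(seconds).
- manip.ik(position, orientation): joint angles nearest the present ones, or None.
- manip.read_state(): the state.
- manip.grab_frame(name): name is "scene" or "top" or "wrist"; returns the picture (384x512x3 uint8, red, green, blue); there is no depth.
- manip.camera_model(name): a dict with "vertical_fov" (degrees; the focal length in pixels is half the picture's height over the tangent of half this angle, whatever the lens; pixels are square), "cx", "cy" (the principal point, pixels), "rvec" (rotation vector, rad) and "tvec" (3), from world to camera coordinates, as OpenCV has them; the wrist camera has in their place "hand_eye" (4x4, takes a point from camera to tool coordinates, whose origin is the TCP and whose axes are the flange's). Camera axes: x right, y down, z forward; pixel columns grow to the right and rows downward; lengths in m; the calibration is good to about 2 mm. A picture is of the moment at which its call begins: read the wrist's pose just before it. camera_model takes no time and is no camera call.
A pose or a line that the arm cannot do raises manip.MotionError and nothing moves.
- manip.hand_in(): hands the job in; it is judged then, once.
Trained networks look in the newest picture that a camera, given by its name, has taken for a name from the list of things; names that differ only in an ending like _2 or _b are one class to them, and where a whole thing is asked for, a point or a joint stands for the part that bears it (a point fixed in the world has none). Each returns a list of dicts, best first, with "p" (0 to 1); they miss things now and then, are a little off and sometimes report something else, mostly with a low value. They report only what shows in the picture. A call takes as long as a camera call.
- manip.spot_in(camera, target): "extent" ([centre column, centre row, width, height] in pixels, round what is visible of it).
- manip.outline_of(camera, target): "pixels" (384x512 bool, what is visible of it) and "extent" ([centre column, centre row, width, height] in pixels, round what is visible of it).
- manip.place_of(camera, target): "xy" ([column, row] in pixels: a listed point, or the origin of a listed thing).
The state is a dict: "clock": time; "q": joint angles; "qvel": joint speeds; "joint_torque": joint torques, N m; "tcp_pos": TCP position; "tcp_rot": TCP orientation; "ft_force": force on the tool from outside, world axes, zero at the start; "ft_torque": the same for the moment, N m; "gripper_width": finger opening in m; "grasp_force": force on a finger pad.
Only numpy, scipy, OpenCV 4.12 (cv2) and the standard library are available. Lean on these libraries where they do the work, as an engineer would, in place of code of your own. Each camera call takes 0.05 s, during which the arm holds its last target. There are 200 camera calls.

TASK

Fit the order-ticket rail in its screw clamp: roll the rail over one face, away from you, so that its slotted face is on top, and slide it fully home against the low fence at the back, its solid end under the clamp's pad. Then turn the clamp's T-bar clockwise (seen from above) until the pad meets the rail and snug it hand-tight by feel, without cranking it so hard that the rubber pad is crushed; let go, and leave the other things on the counter where they are.

Things in the scene. Friction and masses are not known exactly. Their poses are not given: they have to be found in the camera images.
- rail: Loose aluminium square bar, 40 x 40 x 200 mm, 0.3 to 0.5 kg. Origin at its centre, y along it, z out of the slotted face (slot 10 mm wide, 12 deep, from the -y end to 50 mm short of the solid +y end). Starts on the bed's rubber, slotted face to the robot, about parallel to the fence, 87 to 95 mm short of home, +y end on the clamp's side. Pushed up and away near its top, it tips over its far edge.
- bed: Fixed bed, 152 x 240 mm, its top 8 mm above the counter. Origin at counter height; x points away from the robot to the fence, y along the fence to the clamp's side, z up. From x = -107 to -30 mm it is grippy rubber, on which the rail tips rather than slides; from there to the fence smooth steel, on which it slides. The fence's near face is at x = +45 mm, its top 26 mm above the counter.
- home (a point): Where the rail's centre shall be when it lies home: x = +25 mm, y = 0 of the bed, 28 mm above the counter; axes as the bed's.
- clamp: Fixed dark steel clamp, origin and axes as the bed's. A column behind the fence carries an arm (x +6 to +88 mm, 38 mm wide, top 146 mm above the counter) at y = +80 mm. The upright screw at x = 25, y = 80 mm has a springy rubber-faced pad, 30 mm across, at its foot, clear of the flat-lying rail at the start. How far it must come down is found by feel.
- handle_hub (a point): Centre of the T-bar at the screw's head, on its upright axis, 179 to 193 mm above the counter at the start. The hub is 26 mm across and 26 mm high. It comes down with the screw, 24 mm for each full clockwise turn seen from above.
- handle_end (a point): Centre of the 18 mm ball at one end of the level T-bar, 56 mm from the hub; the 12 mm bar goes as far to the other side. A finger beside the bar can push it round. 45 mm from the axis, turning takes 5 N with the pad free, about 10 N when snug (pad force 60 N), and at 16 N the pad is crushed; a halted finger feels 1 to 4 N less. The screw stays where it is left, or springs back a little.
- bell: Steel service bell, 86 mm across, 65 mm tall, origin under its centre; leave it alone.
- mug: White mug, 82 mm across and 91 mm tall, origin under its centre; leave it alone.
- calculator: Flat pocket calculator, 150 x 105 x 19 mm, origin under its centre; leave it alone.
- spice_jar: Spice jar with a red cap, 45 mm across, 106 mm tall, origin under its centre; leave it alone.

How it is judged:
By the outcome, as a careful person would: the job done as asked, in the order asked, and still so for the second after the job is handed in, with the robot touching nothing.
It also fails if it takes over 72 s, if anything falls off the work surface, if the arm or the gripper's body presses on something with over 40 N, if the wrist force passes 120 N, or if a joint passes its speed limit or range.

## Working session

There is one attempt and no reset: what is moved stays moved. The work goes in short steps, each a Python script; the robot and the scene stay as the last script left them, time stands still between calls to the robot, and variables do not carry over. Pictures are saved under pics/ and viewed, at most 10 in all, crops included, and the job is handed in when it is done.

```bash
ls; mkdir -p pics
cat > h.py <<'E'
from workcell import manip as m
import numpy as np, cv2
from scipy.spatial.transform import Rotation as R
def cam(n):
    c=m.camera_model(n); f=192/np.tan(np.radians(c["vertical_fov"])/2)
    K=np.array([[f,0,c["cx"]],[0,f,c["cy"]],[0,0,1]])
    if "rvec" in c:
        Rw=R.from_rotvec(np.ravel(c["rvec"])).as_matrix(); t=np.ravel(c["tvec"])
    else:
        s=m.read_state(); T=np.eye(4); T[:3,:3]=R.from_rotvec(s["tcp_rot"]).as_matrix(); T[:3,3]=s["tcp_pos"]
        C=np.linalg.inv(T@np.array(c["hand_eye"])); Rw=C[:3,:3]; t=C[:3,3]
    return K,Rw,t
def proj(c,p):
    q=c[0]@(c[1]@np.asarray(p,float)+c[2]); return q[:2]/q[2]
def ray(c,px):
    d=c[1].T@np.linalg.inv(c[0])@np.array([px[0],px[1],1.]); return -c[1].T@c[2], d/np.linalg.norm(d)
def onz(c,px,z):
    o,d=ray(c,px); return o+d*(z-o[2])/d[2]
def tri(obs):
    A=np.zeros((3,3));b=np.zeros(3)
    for c,px in obs:
        o,d=ray(c,px);P=np.eye(3)-np.outer(d,d);A+=P;b+=P@o
    x=np.linalg.solve(A,b); return x,[np.round(proj(c,x)-px,1) for c,px in obs]
def save(n,im): cv2.imwrite("pics/"+n+".png",im[:,:,::-1])
E
python3 - <<'E'
from h import *
print(m.read_state())
cs={n:cam(n) for n in("scene","top")}
for n in cs: save(n+"0",m.grab_frame(n)); print(n, m.camera_model(n))
print(m.camera_model("wrist"))
for t in ["rail","bed","home","clamp","handle_hub","handle_end","bell","mug","calculator","spice_jar"]:
    o=[]
    for n in cs:
        r=m.place_of(n,t); print(t,n,[(np.round(x["xy"],1),round(x["p"],2)) for x in r[:3]])
        if r:o.append((cs[n],r[0]["xy"]))
    if len(o)==2: print("   ",tri(o))
E
```

```text
pics
{'clock': 0.0, 'q': array([-1.24118243e+00,  3.26933963e-01, -1.93629533e-01,  1.05199417e+00,
       -3.31602974e-05,  1.43662102e+00]), 'qvel': array([-1.87121432e-03, -1.07573213e-03, -4.60903693e-05, -5.88852306e-05,
        1.25310838e-04,  1.71310174e-03]), 'joint_torque': array([ 4.41707552e-04, -4.43396366e+01,  2.62441546e+01,  1.53908646e-02,
       -8.37257039e-05, -2.18420759e-06]), 'tcp_pos': array([ 0.24585279, -0.49131573,  0.23048991]), 'tcp_rot': array([-3.05579787e+00, -7.21604477e-01,  3.21591065e-04]), 'ft_force': array([0.08995799, 0.92713023, 0.36192617]), 'ft_torque': array([-0.00853997, -0.0128559 ,  0.02785055]), 'grasp_force': 0.0, 'gripper_width': 0.08529305848138831}
scene {'vertical_fov': 51.46412233151635, 'cx': 245.4522597557792, 'cy': 186.20498209898386, 'rvec': array([ 0.6454944 , -2.54828717,  1.28255554]), 'tvec': array([0.47254343, 0.32892355, 0.94434601])}
top {'vertical_fov': 44.16168309591179, 'cx': 252.0940488898666, 'cy': 192.50408686210997, 'rvec': array([ 2.19816094, -2.18034179,  0.05747866]), 'tvec': array([-0.06731301,  0.57743699,  
[... 1566 characters left out ...]
, 0.76)]
    (array([ 0.58472286,  0.18779983, -0.01487344]), [array([1. , 0.1]), array([-0.4, -0.7])])
mug scene [(array([170.7, 254.4]), 0.82)]
mug top [(array([196.4, 155.2]), 0.79), (array([174.9, 191.1]), 0.71)]
    (array([ 7.03985070e-01,  1.23263870e-01, -6.43535195e-04]), [array([1.9, 0.1]), array([-0.8, -1.3])])
calculator scene [(array([307.5, 178.6]), 0.67)]
calculator top [(array([362.2, 218.2]), 0.56)]
    (array([ 0.50304697, -0.41960154, -0.00905371]), [array([1.3, 0. ]), array([-0.5, -1.4])])
spice_jar scene [(array([206.9, 309.5]), 0.56)]
spice_jar top [(array([159.9, 208.6]), 0.62)]
    (array([0.5213504 , 0.23435645, 0.00143303]), [array([-1.3, -0.1]), array([0.5, 0.9])])
```

Run:
```python
import cv2
a=cv2.imread("pics/scene0.png")[110:350,110:380];b=cv2.imread("pics/top0.png")[120:270,130:420]
a=cv2.resize(a,(540,480),interpolation=cv2.INTER_CUBIC); b=cv2.resize(b,(800,414),interpolation=cv2.INTER_CUBIC)
cv2.imwrite("pics/a.png",a);cv2.imwrite("pics/b.png",b)
```

```text
(no output)
```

View pics/a.png

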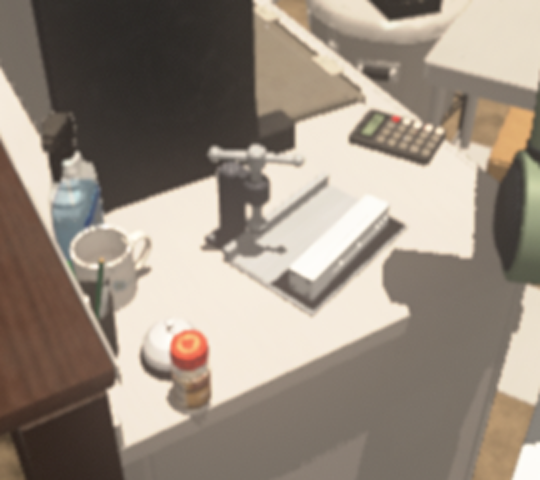

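View pics/b.png

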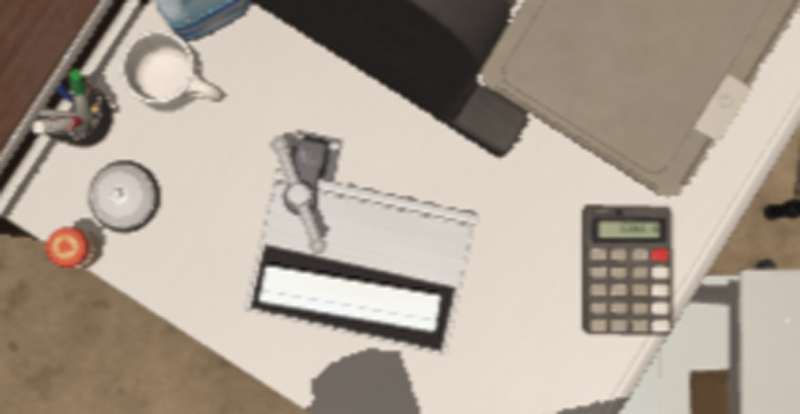

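The scene view shows the rail at (340,245) on the bed's near strip, fence behind it, T-bar at (255,158). In the top view the bar runs from about (282,143) to (318,245), the hub is at (297,194), and the bed is yawed by about -13°. I'll take closer wrist views next.

```bash
cat >> h.py <<'E'
def down(yaw): # tool x horizontal at 'yaw' , z down
    x=np.array([np.cos(yaw),np.sin(yaw),0]); z=np.array([0,0,-1.]); return R.from_matrix(np.c_[x,np.cross(z,x),z]).as_rotvec()
E
python3 - <<'E'
from h import *
yaw=np.radians(-13); bx=np.array([np.cos(yaw),np.sin(yaw),0])
for s in(0,np.pi):
  for p in ([.5,-.09,.05],[.55,-.0,.2]): print(s,p,m.ik(p,down(yaw+s)))
views=[]
b0=np.array([.532,-.089,0])
for i,p in enumerate([b0-.10*bx+[0,0,.28], b0-.16*bx+[0,0.05,.32]]):
    s=np.pi if i>=0 else 0
    m.move_ptp(p,down(yaw+s)) if m.ik(p,down(yaw+s)) is not None else print("no ik",i)
    m.pause(.3)
    c=cam("wrist"); im=m.grab_frame("wrist"); save("w%d"%i,im); np.savez("w%d.npz"%i,K=c[0],R=c[1],t=c[2]); 
    d={}
    for t in ["rail","bed","home","handle_hub","handle_end"]:
        r=m.place_of("wrist",t); d[t]=[(np.round(x["xy"],1),round(x["p"],2)) for x in r[:2]]
    print(d,m.read_state()["tcp_pos"],m.read_state()["clock"]); views.append((c,d))
for t in views[0][1]:
    if views[0][1][t] and views[1][1][t]: print(t,tri([(v[0],v[1][t][0][0]) for v in views]))
E
```

```text
0 [0.5, -0.09, 0.05] [-0.32347633  0.45254201 -0.53348505  0.58476926  0.          3.04500913]
0 [0.55, -0.0, 0.2] [-0.13422082  0.34888008 -0.24303673  0.97887952  0.         -3.04892067]
3.141592653589793 [0.5, -0.09, 0.05] [-0.32347633  0.45254201 -0.53348505  0.58476926  0.         -0.09658353]
3.141592653589793 [0.55, -0.0, 0.2] [-0.13422082  0.34888008 -0.24303673  0.97887952  0.          0.09267198]
{'rail': [(array([260.2, 182.4]), 0.87), (array([308.9, 273.3]), 0.5)], 'bed': [(array([255.3, 225.6]), 0.61), (array([ 59.8, 243.8]), 0.52)], 'home': [(array([260.5, 245.6]), 0.95), (array([449.9, 216.2]), 0.69)], 'handle_hub': [(array([338.9, 322.5]), 0.93)], 'handle_end': [(array([310. , 275.4]), 0.93), (array([480.4, 167.1]), 0.42)]} [ 0.43454616 -0.06654863  0.27998167] 3.4083
{'rail': [], 'bed': [(array([227.5, 254. ]), 0.83)], 'home': [(array([231.5, 272.2]), 0.83), (array([257.8, 314.6]), 0.2)], 'handle_hub': [], 'handle_end': [(array([255.7, 314.1]), 0.67)]} [ 0.37614134 -0.00312969  0.31986007] 4.475
bed (array([ 0.5436553 , -0.10158275, -0.01659609]), [array([-0.4, -0.4]), array([0.3, 0.3])])
home (array([ 0.57002596, -0.09937594,  0.00159455]), [array([-0.4, -0.5]), array([0.4, 0.4])])
handle_end (array([ 0.5179362 , -0.04172319,  0.18870095]), [array([0., 0.]), array([-0., -0.])])
```

Run:
```python
import cv2
a=cv2.imread("pics/w0.png");cv2.imwrite("pics/w0b.png",cv2.resize(a,(800,600),interpolation=cv2.INTER_CUBIC))
```

```text
(no output)
```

View pics/w0b.png

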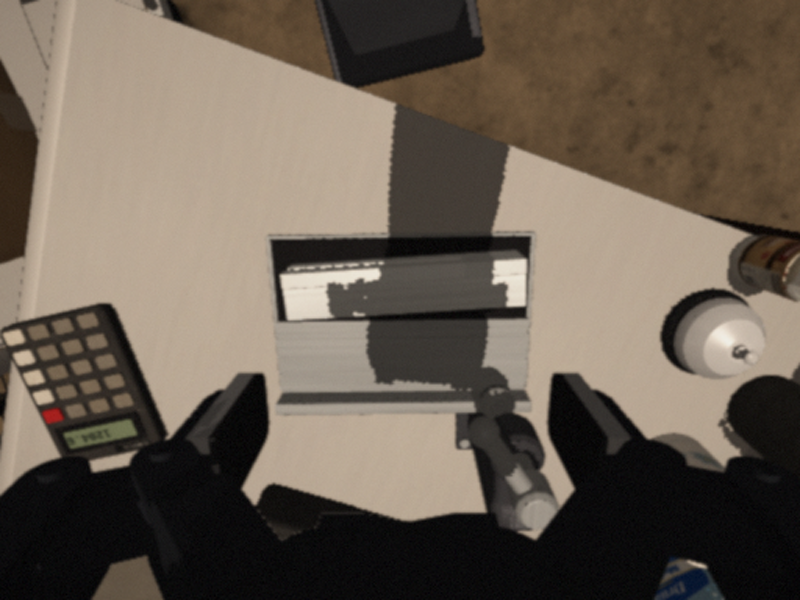

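Run:
```python
from h import *
d=np.load("w0.npz"); c=(d["K"],d["R"],d["t"])
im=cv2.imread("pics/w0.png")
z=cv2.resize(im[140:275,160:360],(800,540),interpolation=cv2.INTER_CUBIC)
cv2.imwrite("pics/z.png",z)
P=lambda u,v,h:onz(c,(u/1.5625,v/1.5625),h)
nl,nr=P(270,235,.008),P(534,232,.008); print("near",nl,nr,np.linalg.norm(nl-nr))
fl,fr=P(278,393,.026),P(530,391,.026); print("fence near top",fl,fr,np.linalg.norm(fl-fr))
for a,b in((nl,nr),(fl,fr)): print(np.degrees(np.arctan2(*(b-a)[:2])))
a=[P(282,271,.048),P(525,253,.048),P(527,305,.048),P(287,320,.048)]
print(a,[np.linalg.norm(a[i]-a[i-1]) for i in range(4)],[np.degrees(np.arctan2(*(b)[:2])) for b in (a[1]-a[0],a[2]-a[3])])
```

```text
near [ 0.4001387 -0.1833506  0.008    ] [0.45007671 0.04386413 0.008     ] 0.23263778338784213
fence near top [ 0.54120708 -0.21513966  0.026     ] [0.5920585  0.01337506 0.026     ] 0.23410434496853505
12.395576258646795
12.545621481935184
[array([ 0.42716058, -0.1700194 ,  0.048     ]), array([0.45712266, 0.02508024, 0.048     ]), array([0.50085826, 0.01972628, 0.048     ]), array([ 0.4684405 , -0.17844422,  0.048     ])] [np.float64(0.042130860469552334), np.float64(0.1973869247734708), np.float64(0.0440620866159399), np.float64(0.20080452655440023)] [np.float64(8.73088445512009), np.float64(9.29045208077301)]
```

View pics/z.png

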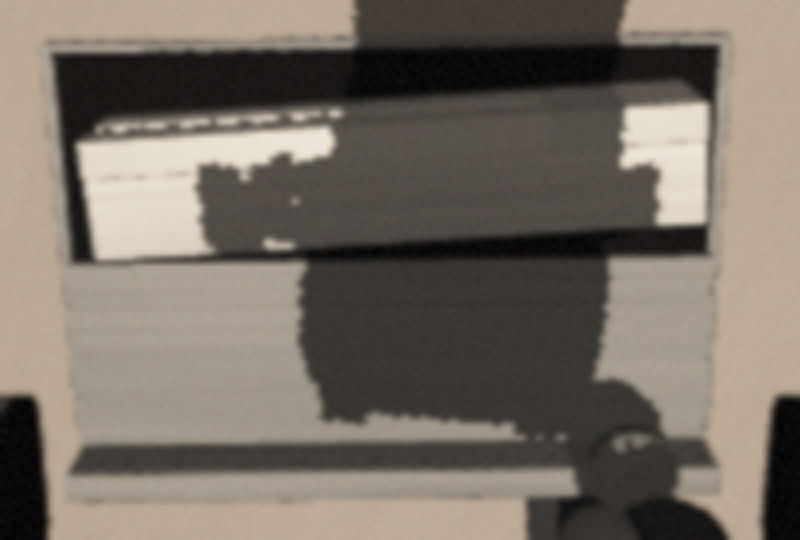

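Run:
```python
from h import *
from scipy.optimize import least_squares
d=np.load("w0.npz"); c=(d["K"],d["R"],d["t"])
px=lambda u,v:np.array([160+(u-1.5)/4,140+(v-1.5)/4])
bed=[((-.107,-.12,.008),(46,44)),((-.107,.12,.008),(730,37)),((.045,-.12,.008),(80,443)),((.045,.12,.008),(706,440)),((.045,-.12,.026),(69,472)),((.045,.12,.026),(719,467))]
rail=[((-.02,-.1,.048),(78,143)),((-.02,.1,.048),(706,101)),((.02,-.1,.048),(97,262)),((.02,.1,.048),(706,226))]
def fit(pts,x0,fz=False):
    def f(p):
        r=[]
        for P,u in pts:
            q=R.from_euler('z',p[2]).apply(P)+[p[0],p[1],p[3] if fz else 0]; r+=list(proj(c,q)-px(*u))
        return r
    s=least_squares(f,x0+([0] if fz else [])); return s.x,np.round(s.fun,1)
for fz in(False,True):
    b,rb=fit(bed,[.53,-.09,-.22],fz); r,rr=fit(rail,[.46,-.08,-.16],fz)
    print("bed",b,rb); print("rail",r,rr)
    rel=R.from_euler('z',-b[2]).apply([r[0]-b[0],r[1]-b[1],0]); print("rail in bed mm",rel*1000,"dyaw",np.degrees(r[2]-b[2]))
hub=b[:2]+R.from_euler('z',b[2]).apply([.025,.08,0])[:2]; print("hub expected",hub)
for h in(.18,.187,.194): print(onz(c,(338.9,322.5),h), onz(c,(310,275.4),h))
```

```text
bed [ 0.53074037 -0.09400456 -0.21872597] [-1.5  0.6  1.7  0.8 -0.8  0.6  1.   0.1 -1.2 -0.8  0.7 -0.9]
rail [ 0.46519566 -0.07703426 -0.16204528] [-0.   0.1  0.3  0.5 -0.5  0.   0.2 -0.6]
rail in bed mm [-67.66539913   2.34368012   0.        ] dyaw 3.2475643493747053
bed [ 0.53184481 -0.09429874 -0.21874708 -0.00327707] [-0.7  1.1  1.   1.3 -0.2  0.3  0.4 -0.2 -0.6 -1.2  0.1 -1.3]
rail [ 0.4654042  -0.07708656 -0.16206209 -0.00086006] [ 0.2  0.1  0.1  0.5 -0.3 -0.   0.  -0.6]
rail in bed mm [-68.59249845   2.38394839   0.        ] dyaw 3.2478107829726857
hub expected [ 0.57360961 -0.0216303 ]
[ 0.58013097 -0.02372015  0.18      ] [ 0.52355241 -0.04139033  0.18      ]
[ 0.57397783 -0.02449909  0.187     ] [ 0.51902399 -0.04166184  0.187     ]
[ 0.56782468 -0.02527803  0.194     ] [ 0.51449557 -0.04193336  0.194     ]
```

Fits are consistent: bed at (0.531, -0.094) with yaw -12.5°, rail 92.7 mm short of home and skewed 3.2°, hub at about z = 0.187. Next I tip the rail with two fingertips.

```bash
cat >> h.py <<'E'
BED=np.array([.531,-.0941,0]); BY=-.2187
def B(x,y,z,yaw=BY,o=BED): return o+R.from_euler('z',yaw).apply([x,y,z])
def look(n,k):
    m.pause(.2); c=cam(n); im=m.grab_frame(n); save(k,im); np.savez(k+".npz",K=c[0],R=c[1],t=c[2]); return c
E
python3 - <<'E'
from h import *
ry=-.162; rc=np.array([.4653,-.0771,0]); dn=down(ry+np.pi)
P=lambda x,z:B(x-.011,-.027,z,ry,rc)     # x: finger front face, rail frame
m.grip(.06)
m.move_ptp(P(-.045,.10),dn); m.movel(P(-.035,.036),.15)
f0=m.read_state()["ft_force"]
m.movel(P(-.022,.036),.06)
s=.032; S=m.read_state(); print(S["tcp_pos"],S["ft_force"]-f0,S["gripper_width"])
for th in np.radians([0,12,25,38,50,62,75]):
    m.movel(P(.02-.04*np.cos(th)+s*np.sin(th)+.001,.036-s+.04*np.sin(th)+s*np.cos(th)),.06)
    S=m.read_state(); print(np.degrees(th),S["tcp_pos"],S["ft_force"]-f0)
p=S["tcp_pos"]
m.movel(p+[-.02,0,.02],.15); m.move_ptp(B(-.10,0.0,.28),down(BY+np.pi))
look("wrist","w2"); print(m.read_state()["clock"])
z=cv2.resize(cv2.imread("pics/w2.png")[120:275,160:360],(800,620)[:2],interpolation=cv2.INTER_CUBIC)[:600]
cv2.imwrite("pics/z2.png",z)
E
```

```text
[ 0.42932332 -0.09873359  0.03652035] [ 0.038146   -0.41866837 -0.89385306] 0.059894358218880867
0.0 [ 0.4313707  -0.09893239  0.03600197] [ 0.87962399 -0.87559304 -1.18862243]
12.000000000000002 [ 0.43905193 -0.10026821  0.04394108] [-1.63414953 -0.46503941 -0.24509024]
25.0 [ 0.44933078 -0.10204957  0.050299  ] [-0.47881157 -0.79078568  0.00676247]
38.0 [ 0.46001373 -0.10372039  0.05404765] [-0.98962944 -0.30736675 -0.24172172]
50.0 [ 0.47024126 -0.10531377  0.05524985] [-0.27095474  0.0739814  -1.95245327]
62.0 [ 0.48061779 -0.10701737  0.05426847] [-0.51014887 -0.47470866 -0.97526954]
75.0 [ 0.49141    -0.10874665  0.05072909] [-0.22470081 -0.69295544 -1.88853701]
10.45
```

View pics/z2.png

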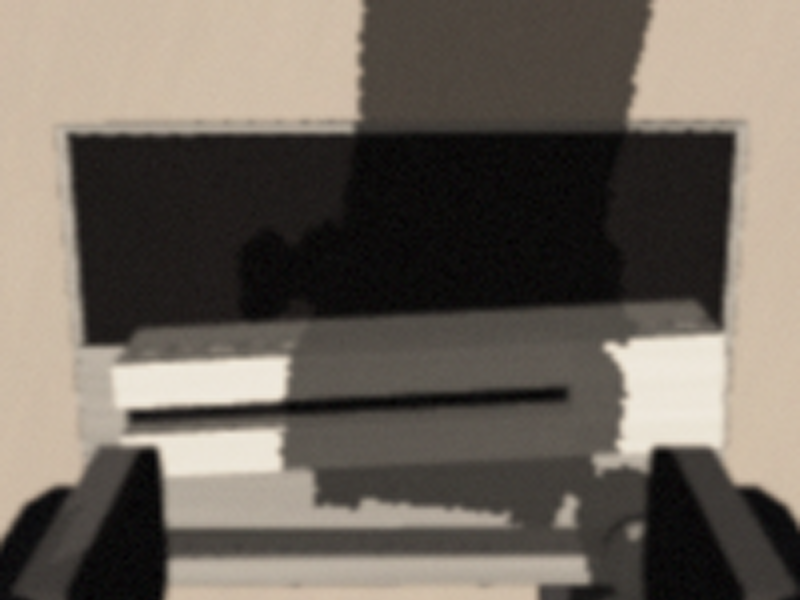

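Rolled: slot on top (130–567, ~405), solid end on the clamp side. Its near top edge runs (112,367)–(724,334). I compute the pose, then slide it.

Run:
```python
from h import *
d=np.load("w2.npz"); c=(d["K"],d["R"],d["t"])
P=lambda u,v,h=.048:onz(c,(160+(u-1.5)/4,120+(v-1.5)/4),h)
inb=lambda p:R.from_euler('z',-BY).apply(p-BED)*1000
a,b=P(112,367),P(724,334); print(inb(a),inb(b),np.linalg.norm(a-b))
mid=(inb(a)+inb(b))/2; t=(b-a)/np.linalg.norm(b-a)
print("slot ends",inb(P(128,418)),inb(P(568,394)), "bed corners",inb(P(57,126,.008)),inb(P(747,122,.008)))
print("nbottom",inb(P(88,345,.008)),inb(P(724,334)))
```

```text
[-34.65986532 -95.90139684  48.        ] [-46.0127217  104.03076761  48.        ] 0.2002542327370177
slot ends [-16.68954066 -91.77527426  48.        ] [-25.16638622  54.01551752  48.        ] bed corners [-107.92325861 -119.24165722    8.        ] [-109.26429904  117.5433829     8.        ]
nbottom [ -28.56137402 -114.26690119    8.        ] [-46.0127217  104.03076761  48.        ]
```

Run:
```python
from h import *
d=np.radians(3.25); rc=B(-.0195,.0055,0); ry=BY+d
g=lambda z:B(0,-.045,z,ry,rc)
q=BY+np.pi/2; j=[m.ik(g(.1),down(k)) for k in(q,q+np.pi)]; print(j[0][5],j[1][5])
k=0 if abs(j[0][5])<abs(j[1][5]) else np.pi
m.grip(.085); m.move_ptp(g(.12),down(ry+np.pi/2+k)); m.movel(g(.029),.12)
f0=m.read_state()["ft_force"]
m.grip(.03,25); S=m.read_state(); print(S["gripper_width"],S["grasp_force"],S["ft_force"]-f0,S["clock"])
m.movel(g(.0305),.05)
m.movel(B(.015,-.045,.0305),.05,down(q+k)); S=m.read_state(); print(S["ft_force"]-f0)
m.movel(B(.015,-.045,.0292),.05); f1=m.read_state()["ft_force"]; bx=B(1,0,0)-BED
for x in np.arange(.017,.032,.001):
    m.movel(B(x,-.045,.0292),.03); S=m.read_state(); F=(S["ft_force"]-f1)@bx; print(round(x,4),round(F,1),S["gripper_width"])
    if F<-9: break
m.grip(.085); m.pause(.1)
m.movel(B(x-.004,-.045,.12),.2); m.move_ptp(B(-.13,-.03,.28),down(BY+np.pi))
look("wrist","w3"); print(m.read_state()["clock"])
for t in ("home","rail","handle_hub","handle_end"): print(t,[(r["xy"],r["p"]) for r in m.place_of("wrist",t)[:2]])
cv2.imwrite("pics/z3.png",cv2.resize(cv2.imread("pics/w3.png")[170:320,140:340],(800,600),interpolation=cv2.INTER_CUBIC))
```

```text
1.398541357554537 -1.743051296035256
0.0394436681882162 27.275114804506302 [-0.54251457 -0.26094567  4.85951396] 13.525
[ 0.20646465 -0.34596329 -3.88496209]
0.017 0.9 0.0393618182445841
0.018 -1.1 0.039603075152553804
0.019 -0.4 0.03927814908295291
0.02 -0.0 0.03926945480522277
0.021 -1.7 0.03937910871348216
0.022 -0.6 0.03925262975924101
0.023 -0.6 0.03904581516152682
0.024 -0.7 0.03939736958338699
0.025 -0.9 0.03938423195977432
0.026 -0.2 0.03957491640256655
0.027 -1.0 0.03963059095087467
0.028 -4.3 0.03922068395219869
0.029 -7.0 0.03922154169570832
0.03 -9.1 0.039606097563563425
21.225
home []
rail [([283.3, 263.9], 0.86)]
handle_hub []
handle_end [([348.4, 305.2], 0.97)]
```

View pics/z3.png

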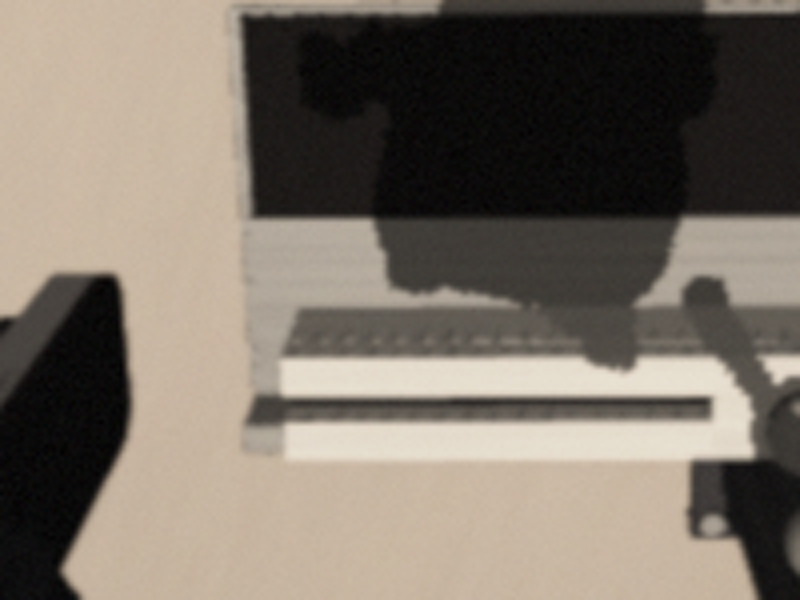

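Run:
```python
from h import *
d=np.load("w3.npz"); c=(d["K"],d["R"],d["t"])
P=lambda u,v,h=.048:R.from_euler('z',-BY).apply(onz(c,(140+(u-1.5)/4,170+(v-1.5)/4),h)-BED)*1000
print("bed edge",P(246,309,.008),P(234,9,.008),P(245,345,.008),"fence -y end top near",P(242,422,.026),P(242,453,.026))
print("rail bot",P(297,309,.008),"top",P(281,357),P(284,460),"slot end",P(711,398),P(711,419))
print(onz(c,(348.4,305.2),.187),onz(c,(348.4,305.2),.18))
```

```text
bed edge [   8.55074632 -119.93274063    8.        ] [-107.24915512 -117.8642498     8.        ] [  23.62210862 -121.13081371    8.        ] fence -y end top near [  45.64894964 -120.01819842   26.        ] [  58.78201778 -120.74238494   26.        ]
rail bot [   8.5529139  -100.69233029    8.        ] top [   6.64773806 -100.16964675   48.        ] [  47.26527184 -100.987152     48.        ] slot end [22.57923473 49.03595388 48.        ] [30.85973513 49.46044725 48.        ]
[ 0.51942499 -0.04028849  0.187     ] [ 0.52506639 -0.03911961  0.18      ]
```

Rail is seated: the fence stopped it at 9 N, it's parallel, and y is about -0.5 mm. Now the T-bar, pushing with the shut fingers' outer corner on the near arm.

```bash
cat >> h.py <<'E'
HUB=B(.0265,.08,0); BIAS=np.radians(8); RR=.035
e=lambda a:np.array([np.cos(a),np.sin(a),0])
def fp(phi,d,z): return HUB+RR*e(phi)-d*e(phi-np.pi/2)+[0,0,z]
def force(phi,f0,n=6):
    f=[]
    for _ in range(n): f.append(m.read_state()["ft_force"]); m.pause(.015)
    f=np.mean(f,0)-f0; return -f@e(phi-np.pi/2), f@e(phi), f[2]
E
python3 - <<'E'
from h import *
obs=[]
for k,p in(("w0",(310,275.4)),("w3",(348.4,305.2))):
    d=np.load(k+".npz"); obs.append(((d["K"],d["R"],d["t"]),p))
obs+= [(cam("scene"),(259.9,189.3)),(cam("top"),(241.2,207.5))]
E,r=tri(obs); print("end",E,r); h=E-HUB; phi=np.arctan2(h[1],h[0])%(2*np.pi); print(HUB,np.hypot(*h[:2]),np.degrees(phi))
zb=min(max(E[2],.179),.193); z0=zb-.013
m.grip(0.0,30)
D0=.038
for a in range(0,190,30):
    q=m.ik(fp(phi-np.radians(a),.022,z0-.024*a/360),down(phi-np.radians(a)-BIAS)); print(a,None if q is None else np.round(q,2))
m.move_ptp(fp(phi,D0,z0+.07),down(phi-BIAS)); m.movel(fp(phi,D0,z0),.1)
m.pause(.2); f0=np.mean([m.read_state()["ft_force"] for _ in range(5)],0)
print(force(phi,f0)); d=D0
while d>.012:
    d-=.002; m.movel(fp(phi,d,z0),.03); F=force(phi,f0,3)
    print(round(d,3),np.round(F,1))
    if F[0]>3: break
np.savez("st.npz",phi=phi,d=d,z0=z0,f0=f0); print(m.read_state()["clock"])
E
```

```text
end [ 0.52005301 -0.03913403  0.18750294] [array([3.1, 0.7]), array([1.5, 0.7]), array([-1.6,  0.4]), array([2.2, 1.8])]
[ 0.57422564 -0.02175503  0.        ] 0.05689203091076602 197.78664285556312
0 [-0.23  0.37 -0.28  0.92  0.   -0.4 ]
30 [-0.2   0.35 -0.32  0.9   0.    0.15]
60 [-0.17  0.35 -0.33  0.9   0.    0.71]
90 [-0.13  0.36 -0.31  0.9   0.    1.27]
120 [-0.1   0.4  -0.26  0.91  0.    1.82]
150 [-0.09  0.43 -0.21  0.93  0.    2.35]
180 [-0.11  0.47 -0.16  0.94 -0.    2.86]
(np.float64(-0.11835680842380339), np.float64(0.7895089377757325), np.float64(0.07847759433422208))
0.036 [-0.3  0.7  0.5]
0.034 [0.1 0.6 0.9]
0.032 [-0.3  0.8  0.8]
0.03 [-0.2  0.3  0.6]
0.028 [0.  1.1 0.4]
0.026 [-0.5  1.   0.1]
0.024 [ 0.1  1.4 -0. ]
0.022 [ 1.5  0.5 -0.1]
0.02 [ 4.8  1.3 -0.6]
26.725
```

Run:
```python
from h import *
S=np.load("st.npz"); phi0,d,z0,f0=[S[k] for k in("phi","d","z0","f0")]; d=float(d); a=0.; step=5.; L=[]
while a<180:
    a+=step; phi=phi0-np.radians(a)
    m.movel(fp(phi,d,z0-.024*a/360),.04,down(phi-BIAS)); F=force(phi,f0,3); L.append(F[0])
    print(a,np.round(F,1),end="; ")
    if a>15 and F[0]>4.8: step=2.
    if F[0]>6.6: break
print(m.read_state()["clock"]); np.savez("st2.npz",a=a)
```

```text
5.0 [ 4.5  1.2 -1.1]; 10.0 [ 4.8  1.  -0.4]; 15.0 [ 4.8  0.9 -0.5]; 20.0 [ 4.4  1.2 -0.4]; 25.0 [ 4.1  0.3 -1. ]; 30.0 [ 4.4  0.6 -0.3]; 35.0 [ 4.3 -0.2 -0.5]; 40.0 [ 4.2  0.1 -0.3]; 45.0 [ 4.2 -0.3 -0.4]; 50.0 [ 4.9 -1.4 -0.1]; 52.0 [ 5.6 -1.3 -0.5]; 54.0 [ 4.7 -1.4 -0.2]; 56.0 [ 5.2 -2.  -0.3]; 58.0 [ 5.5 -1.7 -0.7]; 60.0 [ 5.2 -2.3  0.4]; 62.0 [ 4.9 -1.9 -0.3]; 64.0 [ 4.9 -2.2  0.6]; 66.0 [ 5.6 -2.2 -0.1]; 68.0 [ 4.6 -2.3  0.1]; 70.0 [ 4.9 -2.1  1.1]; 72.0 [ 5.  -2.6  0.3]; 74.0 [ 4.7 -2.3  0.4]; 76.0 [ 4.9 -2.8  0.6]; 78.0 [ 4.9 -2.9  0.8]; 80.0 [ 5.1 -2.4  1.6]; 82.0 [ 5.3 -2.8  0.9]; 84.0 [ 4.6 -3.3  1.2]; 86.0 [ 4.5 -3.2  1.1]; 88.0 [ 3.9 -3.   1.4]; 90.0 [ 4.8 -3.   1.7]; 92.0 [ 4.8 -3.9  1.5]; 94.0 [ 4.5 -3.6  2. ]; 96.0 [ 4.9 -3.4  1.9]; 98.0 [ 4.3 -3.5  2. ]; 100.0 [ 4.3 -3.3  1.7]; 102.0 [ 4.5 -3.7  2.3]; 104.0 [ 4.6 -3.2  2. ]; 106.0 [ 5.  -3.2  2. ]; 108.0 [ 4.8 -3.5  2.2]; 110.0 [ 4.6 -2.8  2.8]; 112.0 [ 4.9 -3.1  2.6]; 114.0 [ 4.4 -3.7  2. ]; 116.0 [ 5.2 -2.9  2.4]; 118.0 [ 5.2 -1.9  3.2]; 120.0 [ 5.6 -1.8  2.1]; 122.0 [ 5.5 -1.1  1.7]; 124.0 [ 4.9 -0.9  1.9]; 126.0 [ 5.  -0.8  1.7]; 128.0 [ 5.3 -0.2  1.6]; 130.0 [ 5.2 -0.2  1.7]; 132.0 [5.1 0.3 1.9]; 134.0 [5.4 0.2 1.4]; 136.0 [5.3 0.1 1.3]; 138.0 [ 5.3 -0.5  1.5]; 140.0 [5.3 0.  1.5]; 142.0 [5.4 0.1 0.9]; 144.0 [5.  0.8 1.4]; 146.0 [5.3 0.2 1.2]; 148.0 [ 5.9 -0.2  0.8]; 150.0 [ 5.3 -0.3  1.3]; 152.0 [5.7 0.1 1.5]; 154.0 [ 5.3 -0.2  1.4]; 156.0 [ 5.3 -0.   1.2]; 158.0 [ 5.  -0.1  1.1]; 160.0 [ 5.2 -0.1  1. ]; 162.0 [5.2 0.6 1.1]; 164.0 [ 5.5 -0.1  1.7]; 166.0 [5.5 0.2 1.2]; 168.0 [5.2 0.1 1.1]; 170.0 [ 6.  -0.3  1.4]; 172.0 [ 5.3 -0.3  1.6]; 174.0 [ 5.2 -0.4  1.7]; 176.0 [ 6.3 -0.6  1.5]; 178.0 [ 5.6 -0.6  1.4]; 180.0 [ 5.6 -1.1  1.7]; 49.225
```

Run:
```python
from h import *
S=np.load("st.npz"); phi0,d,z0,f0=[S[k] for k in("phi","d","z0","f0")]; d=float(d)
phi=phi0-np.pi
m.movel(fp(phi,d+.012,z0-.012),.15); m.movel(fp(phi,d+.014,z0+.045),.25)
z1=z0-.012
m.move_ptp(fp(phi0,.034,z0+.045),down(phi0-BIAS)); m.movel(fp(phi0,.034,z1),.25)
t=m.read_state()["clock"]; m.pause(.05); f0=np.mean([m.read_state()["ft_force"] for _ in range(3)],0)
m.movel(fp(phi0,d,z1),.08); print(t,np.round(force(phi0,f0,2),1))
a=0.; step=6.
while a<170:
    a+=step; phi=phi0-np.radians(a)
    m.movel(fp(phi,d,z1-.024*a/360),.06,down(phi-BIAS)); F=force(phi,f0,2); print(a,np.round(F,1),end="; ")
    step=6. if F[0]<6.2 else 3.
    if F[0]>8 or m.read_state()["clock"]>66: break
print(m.read_state()["clock"]); np.savez("st3.npz",a=a,f0=f0,z1=z1)
```

```text
53.0 [0.6 0.3 2. ]
6.0 [ 4.1 -1.   4.9]; 12.0 [ 4.6 -0.9  6. ]; 18.0 [ 6.  -0.9  6.2]; 24.0 [ 5.9 -1.6  5.8]; 30.0 [ 7.1 -2.5  6.7]; 33.0 [ 7.6 -2.2  7.5]; 36.0 [ 8.  -2.1  7. ]; 55.4333
```

Run:
```python
from h import *
S=np.load("st.npz"); phi0,d=float(S["phi"]),float(S["d"]); T=np.load("st3.npz"); a,f0,z1=float(T["a"]),T["f0"],float(T["z1"])
F=force(phi0-np.radians(a),f0,4); print("resting",np.round(F,1))
while a<60:
    a+=3; phi=phi0-np.radians(a)
    m.movel(fp(phi,d,z1-.024*a/360),.06,down(phi-BIAS)); F=force(phi,f0,4); print(a,np.round(F,1),end="; ")
    if F[0]>9.3: break
m.movel(fp(phi,d+.012,z1-.024*a/360),.06); m.movel(fp(phi,d+.016,z1+.07),.25)
s=m.read_state(); print(s["ft_force"]-f0,s["clock"])
m.move_ptp(B(-.13,-.03,.28),down(BY+np.pi)); look("wrist","w4"); m.grab_frame("top")
print([(r["xy"],r["p"]) for r in m.place_of("top","handle_end")[:2]],m.read_state()["clock"])
cv2.imwrite("pics/z4.png",cv2.resize(cv2.imread("pics/w4.png")[170:350,140:380],(800,600),interpolation=cv2.INTER_CUBIC))
```

```text
resting [ 8.1 -2.6  7.7]
39.0 [ 7.9 -2.7  7.2]; 42.0 [ 8.2 -2.7  7.9]; 45.0 [ 8.7 -2.7  8.1]; 48.0 [ 8.7 -3.   8.7]; 51.0 [ 9.3 -3.4  9. ]; [-0.78055196  0.73821184  0.14408799] 57.875
[([247.7, 174.0], 0.8)] 58.9417
```

View pics/z4.png

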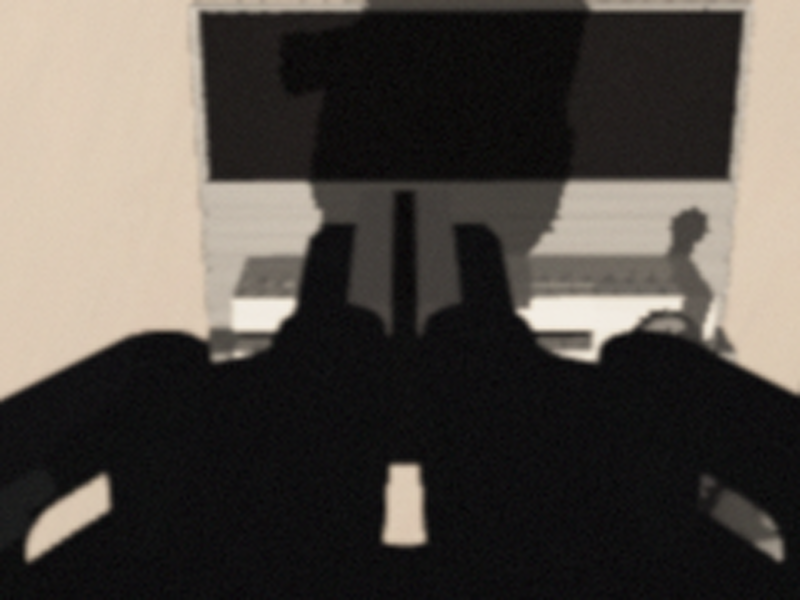

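The wrist view shows the rail still level against the fence, its near top edge at row ~297 on both sides, and the arm clear of everything. The halted finger felt 9.3 N against about 4.8 N with the pad free, so the clamp is snug without being crushed.

```bash
python3 -c "
from workcell import manip as m
print(m.hand_in())"
```

```text
the job is handed in; nothing more can be done
None
```

The job is handed in: the rail is rolled slot-up and home against the fence, and the clamp was snugged to 9.3 N at the halted finger (about 4.8 N with the pad free), then released at about 59 s; the last picture hid the pad, so the clamping rests on the force felt.

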